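# Swap two flanges in the bays of a welding bench stop

### The arm

A 6-joint arm with a two-finger parallel gripper is mounted at the origin on the work surface. World frame = base frame: x ahead of the robot, y to its left, z up, the work surface at z = 0. Lengths are in mm, angles in degrees, forces in N, time in s.
With the tool pointing down it reaches from about 350 to 850 mm from the base axis. Payload 8.1 kg.
Tool frame: the origin (TCP) lies on the centre line of the jaws, within the pads' length; the fingertips stand 19 mm ahead of it and the grasp point (between the pads) is the TCP (r.tip_reach is the z of the fingertips in the tool frame, in mm); z points along the fingers, y is the line along which they close (so a half turn about z gives the same grasp; the last joint's range is limited). The gripper opens to 85 mm and grips with 20 to 120 N. Pads are 22 mm wide; open, the fingers measure 114 mm over their backs; the gripper's body (76 mm by 85 mm) begins 54 mm behind the grasp point. The pads swing forward as they close: fully open they stand 13 mm farther back than shut.
Start: joints at [68.847, 7.471, 85.268, -0, 87.261, -4.893], TCP at [167.981, 576.01, 250.292] pointing down, gripper open.
Joint ranges: [-169.43, 169.43], [-51.17, 129.36], [1.28, 143.12], [-76.62, 256.62], [0, 156.53], [-152.29, 152.29]. Speed limits (degrees/s): [136.94, 136.94, 159.86, 180, 180, 180].

### API

Orientations are given as [roll, pitch, yaw] about the fixed x, y, z axes, in that order (R = Rz(yaw) Ry(pitch) Rx(roll)).
In Python, from bench import r gives the robot as it stands. The module is installed in compiled form; this text tells all that it offers.
- The arm moves only by the shell command python3 -m handwheel 'ROWS' [FORCE]. ROWS is JSON, a list of rows, each a list of 7 numbers: the shift along the tool's x, y, z in m, then the turn, a rotation vector about the tool's x, y, z in degrees, then the finger opening in m, from 0 to 0.0854. In form: [[tx, ty, tz, ax, ay, az, claw], ...]. A call has 1 to 8 rows; each row shifts and turns the commanded pose from where the row before left it, along the tool's axes as they then stand; what a row does not reach is not made up. A row lasts 1/12 s, in which the tool goes at most 41.7 mm and 7.16 degrees, less where a joint would pass 70% of its speed; a pose out of reach is approached as far as the arm can. A call with a gripper value outside its range is refused whole. The fingers move at their own pace and stop on an object; FORCE is the grip in N (left out, the last holds). Time passes only in rows, so rows that do not move let the fingers close. It gives the time, the measured TCP pose, the force, the opening and the grip force at its end, in the units of the state.
- r.sense(): the state, without advancing time (a new reading comes with each control period).
- r.snapshot(name): name is "scene" or "top" or "wrist"; returns (picture, depth): 480x640x3 uint8, blue, green, red; 480x640 float32, mm along the optical axis (not along the pixel's ray), 0 where there is no reading.
- r.calibration(name): a dict with "vfov" (degrees; the focal length in pixels is half the picture's height over the tangent of half this angle, whatever the lens; pixels are square), "cx", "cy" (the principal point, pixels), "rvec" (rotation vector, rad) and "tvec" (3), from world to camera coordinates, as OpenCV has them; the wrist camera has in their place "tool_from_camera" (4x4, takes a point from camera to tool coordinates, whose origin is the TCP and whose axes are the flange's). Camera axes: x right, y down, z forward; pixel columns grow to the right and rows downward; lengths in mm; the calibration is good to about 2 mm. The wrist camera is an equidistant fisheye: a pixel r from the principal point sees the ray r / f radians off the axis. A picture is of the moment at which its call begins: read the wrist's pose just before it. calibration takes no time and is no camera call.
- r.hand_in(): hands the job in; it is judged then, once.
The state is a dict: "time": time; "joint_pos": joint angles; "qd": joint speeds; "joint_efforts": joint torques, N m; "tool_pos": TCP position; "tcp_rot": TCP orientation; "ft_force": force on the tool from outside, world axes, zero at the start; "wrist_torque": the same for the moment, N m; "finger_gap": finger opening in mm; "grip_force": force on a finger pad.
Only numpy, scipy, OpenCV 4.12 (cv2) and the standard library are available. Lean on these libraries where they do the work, as an engineer would, in place of code of your own. Each camera call takes 0.05 s, during which the arm holds its last target. There are 200 camera calls.

### The job

Two heavy steel flanges, one round and one square, lie in the two side-by-side bays of the stop fixture on the welding bench, each in the wrong bay. Swap them, so that each lies in the bay where the other one was, pushed fully back against the fence, with the edges of the square one parallel to it. Slide them flat over the bench without lifting them or letting them tip, and leave the other things on the bench where they are.

Things in the scene. Friction and masses are not known exactly. Their poses are not given: they have to be found in the camera images.
- round_flange: round bare-steel flange lying flat: disc 110 mm in diameter, 14 mm thick, about 0.7 kg, with an open centre bore 56 mm in diameter right through. Origin: centre of the underside (on the bore's axis); z up.
- square_flange: square bare-steel flange lying flat: plate 110 x 110 mm, 14 mm thick, about 0.8 kg, with an open centre bore 56 mm in diameter right through. Origin: centre of the underside (on the bore's axis); z up, x and y parallel to its edges.
- fixture: grey painted stop fixed to the bench: straight fence 304 mm long, 30 high; three strips 10 mm wide, 16 high run from it towards the robot (x = -78 to 0 mm, at y = -144, 0, 144), making two bays 134 mm wide, open to the robot, floored by the bench. Origin: on the bench, middle of the fence face towards the robot. x: away from the robot through the fence (36 mm deep); y: along it, left.
- bay_left (a point): point on the bench in the left bay where the centre of a flange lies when it touches the fence and is midway between the strips: 55 mm in front of the fence, at y = +72 mm of the fixture; axes as the fixture's.
- bay_right (a point): the same point in the right bay, at y = -72 mm of the fixture; axes as the fixture's.
- tape: bystander: black tape measure standing upright, 68 x 40 x 60 mm high. Origin: centre of its underside.
- magnet_square: bystander: grey triangular welding square lying flat, about 95 x 95 mm, 18 mm high. Origin: on the bench, near its middle.
- nut: bystander: large hexagonal steel nut lying flat, 53 mm over corners, 24 mm high. Origin: centre of its underside.
- bracket: bystander: grey steel L bracket, foot 50 x 80 mm (80 along its y), 45 mm high. Origin: centre of its underside.
- offcut: bystander: short upright steel tube, 42 mm in diameter, 45 mm high. Origin: centre of its underside.
- spanner: bystander: steel spanner lying behind the fence, 170 mm long along its x. Origin: centre of its underside.
- brush: bystander: hand brush lying to the left, 200 mm long along its x. Origin: centre of its underside.
There are look-alikes about, which are no part of the job. Leave any purple look-alike of the round_flange alone. What is shaped like the square_flange but green is not meant.

How it is judged (in metres and radians):
At the end, for the whole second after the job is handed in: Each flange lies at rest in the other bay (over 100 mm from its start), its centre within 7 mm short of and 6 mm past the bay's point towards the fence and within 18 mm along it, under 4 mm off the bench, level to 0.05 rad; the square one's edges parallel to the fence within 0.09 rad (distance of each of round_flange, square_flange from where it was at the start of the episode above 0.1 m and ((x of round_flange in the frame of bay_left between -0.007 and 0.006 m and y of round_flange in the frame of bay_left between -0.018 and 0.018 m) or (x of round_flange in the frame of bay_right between -0.007 and 0.006 m and y of round_flange in the frame of bay_right between -0.018 and 0.018 m)) and height (world z) of each of round_flange, square_flange below 0.004 m and angle between each of round_flange, square_flange's own z axis and vertical below 0.05 rad and linear speed of each of round_flange, square_flange below 0.01 m/s and ((x of square_flange in the frame of bay_left between -0.007 and 0.006 m and y of square_flange in the frame of bay_left between -0.018 and 0.018 m) or (x of square_flange in the frame of bay_right between -0.007 and 0.006 m and y of square_flange in the frame of bay_right between -0.018 and 0.018 m)) and (angle between the x axis of square_flange and the x axis of fixture, either way round below 0.09 rad or angle between the x axis of square_flange and the y axis of fixture, either way round below 0.09 rad)); the robot touches nothing.
It fails at once if a flange is lifted more than 25 mm off the bench or tipped by more than 0.35 rad (height (world z) of any of round_flange, square_flange above 0.025 m or angle between any of round_flange, square_flange's own z axis and vertical above 0.35 rad).
It fails at once if a bystander on the bench is moved by more than 30 mm (distance of any of tape, magnet_square, nut, bracket, offcut, spanner, brush from where it was at the start of the episode above 0.03 m).
It also fails if it takes over 72 s, if anything falls off the work surface, if the arm or the gripper's body presses on something with over 40 N, if the wrist force passes 120 N, or if a joint passes its speed limit or range.

## Working session

There is one attempt and no reset: what is moved stays moved. The work goes in short steps, Python scripts to look and compute and a shell command to move; the robot and the scene stay as the last step left them, time stands still between calls to the robot, and variables do not carry over. Pictures are saved under pics/ and viewed, at most 10 in all, crops included, and the job is handed in when it is done.

```bash
mkdir -p pics; python3 - <<'E'
from bench import r
import cv2,numpy as np
print(r.sense())
for n in("scene","top"):
    p,d=r.snapshot(n); cv2.imwrite(f"pics/{n}0.png",p); np.save(f"{n}0.npy",d); print(n,r.calibration(n))
print(r.calibration("wrist"), r.tip_reach)
E
```

```text
{'time': 0.0, 'joint_pos': array([ 6.88466718e+01,  7.51631438e+00,  8.53288893e+01, -1.50811639e-05,
        8.72629971e+01, -4.89193756e+00]), 'qd': array([-0.0402919 , -0.02366715, -0.06486791,  0.02429456,  0.05105007,
       -0.04371336]), 'joint_efforts': array([ 9.15120690e-04, -5.69357371e+01, -5.00573552e+01, -2.15891455e-04,
        1.40571536e-02, -2.63373664e-05]), 'tool_pos': array([167.79056037, 575.51831298, 249.23557817]), 'tcp_rot': array([-1.79892192e+02, -9.21199258e-03,  1.63738601e+02]), 'ft_force': array([0.45845101, 0.31278362, 0.52622184]), 'wrist_torque': array([ 0.00318995,  0.00981274, -0.00417742]), 'grip_force': 0.0, 'finger_gap': 85.28121543390532}
scene {'vfov': 44.939844687117265, 'cx': 317.7142342329514, 'cy': 240.3146944122414, 'rvec': array([ 0.8715187 ,  2.33654467, -1.28018049]), 'tvec': array([ 402.76226415, -164.69455206, 1851.5554683 ])}
top {'vfov': 46.829870017269414, 'cx': 318.2448608805626, 'cy': 241.64105230024177, 'rvec': array([ 2.14344833, -2.07567043,  0.21413921]), 'tvec': array([  28.02435594,  553.48472086, 1263.82089589])}
{'vfov': 65.70646984690485, 'cx': 319.0890233244983, 'cy': 241.17552062403124, 'tool_from_camera': array([[-5.84791062e-05, -9.57107836e-01, -2.89731921e-01,
         7.44535805e+01],
       [ 9.99999998e-01, -5.29245102e-05, -2.70064914e-05,
        -1.86308772e-01],
       [ 1.05142045e-05, -2.89731922e-01,  9.57107838e-01,
        -1.24850476e+02],
       [ 0.00000000e+00,  0.00000000e+00,  0.00000000e+00,
         1.00000000e+00]])} 19.0
```

View pics/top0.png

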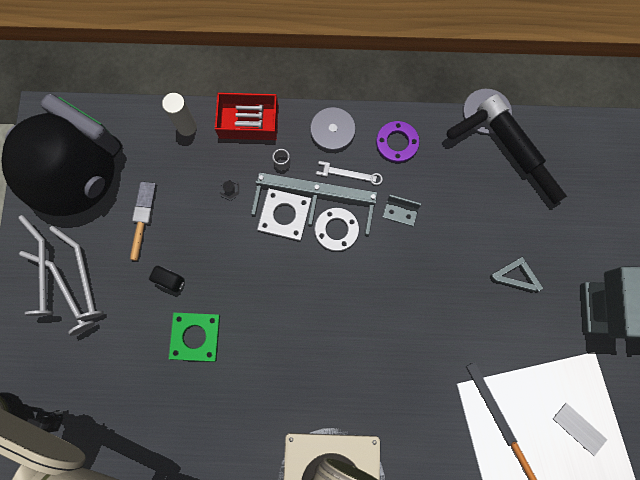

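View pics/scene0.png

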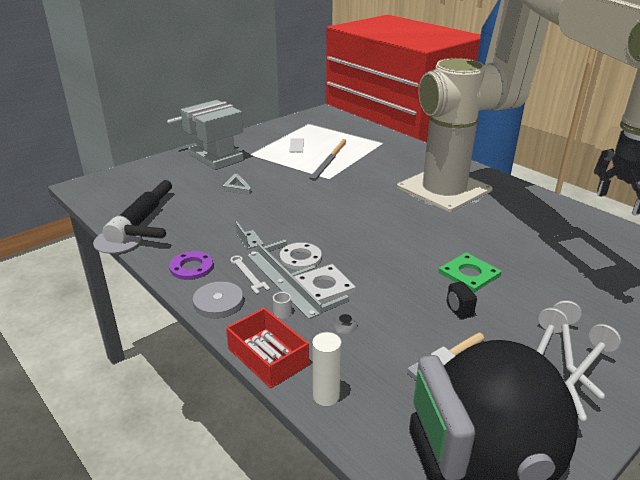

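The top view shows the square flange in the left bay, about (285,214), and the round one in the right bay, about (337,229). The fence runs from (257,180) to (376,199). The green decoy is at (194,337) and the purple one at (398,141). The strip in front of the bays is free. The scene view agrees. Next I'll measure from both views.

```bash
cat > h.py <<'E'
import numpy as np,cv2
from bench import r
def world(name,d):
    c=r.calibration(name); f=240/np.tan(np.radians(c["vfov"]/2))
    v,u=np.mgrid[:480,:640]; P=np.dstack([(u-c["cx"])/f*d,(v-c["cy"])/f*d,d])
    R=cv2.Rodrigues(c["rvec"])[0]; return (P-c["tvec"])@R   # R^T(P-t)
def flanges(name,img,d,poly=True):
    W=world(name,d); x,y,z=W[...,0],W[...,1],W[...,2]; g=img.astype(int)
    m=((g.min(2)>150)&(np.ptp(g,axis=2)<25)&(z>6)&(z<22)&(x>250)&(x<850)&(abs(y)<300)).astype(np.uint8)
    n,L,s,_=cv2.connectedComponentsWithStats(m); out=[]
    for i in range(1,n):
        if s[i,4]<300: continue
        M=(L==i)&cv2.erode((L==i).astype(np.uint8),np.ones((3,3))).astype(bool)
        p=W[L==i]; rect=cv2.minAreaRect(p[:,:2].astype(np.float32))
        out.append((s[i,4],np.round(rect[0],1),np.round(rect[1],1),round(rect[2],2),round(np.median(W[M][:,2]),1)))
    return out
def fence(name,d):
    W=world(name,d); x,y,z=W[...,0],W[...,1],W[...,2]
    m=((z>25)&(z<36)&(x>500)&(x<850)&(abs(y)<260)&(d>0)).astype(np.uint8)
    n,L,s,_=cv2.connectedComponentsWithStats(m); out=[]
    for i in range(1,n):
        if s[i,4]>100:
            p=W[L==i]; q=cv2.minAreaRect(p[:,:2].astype(np.float32)); out.append((s[i,4],np.round(q[0],1),np.round(q[1],1),round(q[2],2),round(np.median(p[:,2]),1)))
    return out
E
python3 - <<'E'
from h import *
for n in("top","scene"):
    d=np.load(n+"0.npy"); i=cv2.imread(f"pics/{n}0.png"); print(n)
    for o in flanges(n,i,d): print(" F",*o)
    for o in fence(n,d): print(" fence",*o)
E
```

```text
top
 F 377 [826.7  22.7] [102.9  45.3] 89.51 18.8
 F 1398 [630.9 133.6] [110.3 112. ] 78.06 13.0
 F 972 [597.    1.9] [106.5 106.8] 1.92 13.4
 fence 301 [685.6  58. ] [301.4   8.5] 81.82 29.1
scene
 F 531 [596.4   3.7] [108.1 106.7] 34.42 14.5
 F 964 [627.4 128.5] [131.7 112.3] 80.45 14.4
 F 363 [826.6  21.1] [110.5  46.5] 89.72 19.8
 fence 280 [686.8  60. ] [306.6   8.9] 81.91 29.7
 fence 116 [835.2 211.9] [14.5 94.9] 7.92 30.4
```

```bash
python3 -m handwheel '[[-0.033,-0.0186,0,0,0,0,0.06],[-0.033,-0.0186,0,0,0,0,0.06],[-0.033,-0.0186,0,0,0,0,0.06],[-0.033,-0.0186,0,0,0,0,0.06],[-0.033,-0.0186,0,0,0,0,0.06],[-0.033,-0.0186,0,0,0,0,0.06],[-0.033,-0.0186,0,0,0,0,0.06],[-0.033,-0.0186,0,0,0,0,0.06]]' 40
python3 -m handwheel '[[-0.033,-0.0186,0,0,0,0,0.06],[-0.033,-0.0186,0,0,0,0,0.06],[-0.033,-0.0186,0,0,0,0,0.06],[-0.033,-0.0186,0,0,0,0,0.06],[-0.033,-0.0186,0,0,0,0,0.06],[-0.033,-0.0186,0,0,0,0,0.06],[-0.033,-0.0186,0,0,0,0,0.06],[-0.033,-0.0186,0,0,0,0,0.06]]'
python3 -m handwheel '[[0,0,0,0,0,7.1,0.06],[0,0,0,0,0,7.1,0.06],[0,0,0,0,0,7.1,0.06],[0,0,0,0,0,7.1,0.06],[0,0,0,0,0,7.1,0.06],[0,0,0,0,0,7.1,0.06],[0,0,0,0,0,7.1,0.06],[0,0,0,0,0,7.1,0.06]]'
python3 -m handwheel '[[0,0,0,0,0,7.1,0.06],[0,0,0,0,0,7.1,0.06],[0,0,0,0,0,7.1,0.06],[0,0,0,0,0,7.1,0.06],[0,0,0,0,0,0,0.06],[0,0,0,0,0,0,0.06]]'
cat >> h.py <<'E'
from scipy.spatial.transform import Rotation as Ro
def pose():
    s=r.sense(); return s["tool_pos"],Ro.from_euler("xyz",s["tcp_rot"],degrees=True).as_matrix()
def wristworld():
    p,R=pose(); img,d=r.snapshot("wrist"); c=r.calibration("wrist"); T=c["tool_from_camera"]
    f=240/np.tan(np.radians(c["vfov"]/2)); v,u=np.mgrid[:480,:640]; a,b=u-c["cx"],v-c["cy"]; q=np.hypot(a,b)+1e-9
    t=np.tan(q/f); P=np.dstack([a/q*t*d,b/q*t*d,d]); P=P@T[:3,:3].T+T[:3,3]
    return img,d,P@R.T+p
E
python3 - <<'E'
from h import *
i,d,W=wristworld(); cv2.imwrite("pics/w1.png",i); np.savez("w1.npz",d=d,W=W)
E
```

```text
time: 0.77
tool_pos: [380.5, 357.6, 249.9]
tcp_rot: [-180.0, -0.0, 163.8]
ft_force: [0.3, 0.1, -0.8]
finger_gap: 59.7
grip_force: 0.0
time: 1.43
tool_pos: [592.3, 140.8, 249.8]
tcp_rot: [-180.0, -0.0, 163.7]
ft_force: [1.1, 1.2, 1.0]
finger_gap: 59.9
grip_force: 0.0
time: 2.1
tool_pos: [591.2, 142.4, 249.6]
tcp_rot: [-179.9, -0.0, 106.6]
ft_force: [0.1, -0.9, -0.2]
finger_gap: 59.5
grip_force: 0.0
time: 2.6
tool_pos: [591.3, 142.4, 249.8]
tcp_rot: [-180.0, 0.0, 78.8]
ft_force: [0.0, -1.0, -0.4]
finger_gap: 60.4
grip_force: 0.0
```

View pics/w1.png

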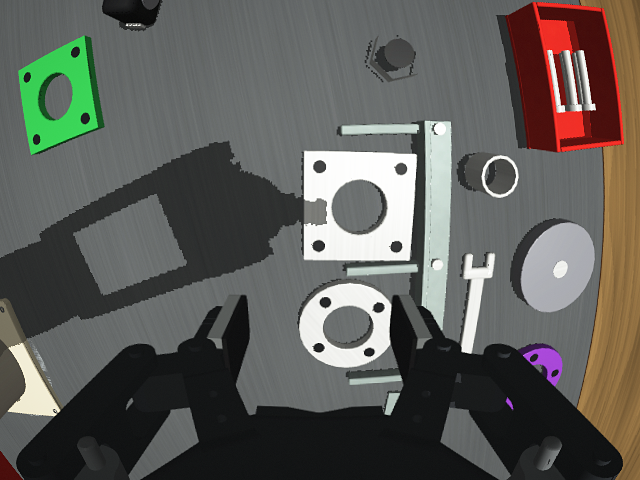

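The wrist view has the square centred near (360,207) with its bore clear, the round near (348,324), and the fence top along column ~436. I'll refine the poses from this view.

```bash
cat >> h.py <<'E'
def wmeas(i,W,d):
    x,y,z=W[...,0],W[...,1],W[...,2]; g=i.astype(int); out=[]
    m=((g.min(2)>90)&(np.ptp(g,axis=2)<25)&(z>9)&(z<19)&(d>0)&(x>300)&(x<800)&(abs(y)<350)).astype(np.uint8)
    n,L,s,_=cv2.connectedComponentsWithStats(m,connectivity=4)
    for k in range(1,n):
        if s[k,4]<1500: continue
        p=W[L==k]; q=cv2.minAreaRect(p[:,:2].astype(np.float32))
        lab=(L==k).astype(np.uint8); cs,h=cv2.findContours(lab,cv2.RETR_CCOMP,cv2.CHAIN_APPROX_NONE)
        H=[c for c,hh in zip(cs,h[0]) if hh[3]>=0]; b=None
        if H:
            c=max(H,key=cv2.contourArea)[:,0]; e=cv2.fitEllipse(W[c[:,1],c[:,0],:2].astype(np.float32)); b=(np.round(e[0],1),np.round(e[1],1))
        out.append(("F",s[k,4],np.round(q[0],1),np.round(q[1],1),round(q[2],2),"z",round(float(np.median(p[:,2])),1),"bore",b))
    m=((z>26)&(z<33)&(d>0)&(x>500)&(x<800)&(abs(y)<300)).astype(np.uint8); n,L,s,_=cv2.connectedComponentsWithStats(m)
    for k in range(1,n):
        if s[k,4]>300: p=W[L==k]; q=cv2.minAreaRect(p[:,:2].astype(np.float32)); out.append(("fence",s[k,4],np.round(q[0],1),np.round(q[1],1),round(q[2],2)))
    return out
E
python3 - <<'E'
from h import *
a=np.load("w1.npz")
for o in wmeas(cv2.imread("pics/w1.png"),a["W"],a["d"]): print(*o)
E
```

```text
F 9025 [629.8 134.8] [110.7 110.2] 78.07 z 15.2 bore (array([629.3, 135. ]), array([55.6, 56.4]))
F 4371 [591.9   3.7] [109.6 102.1] 81.77 z 15.2 bore (array([595.5,   3.8]), array([56.5, 57.6]))
fence 1268 [692.4 114.6] [191.3   7.3] 81.81
```

```bash
python3 -m handwheel '[[0.0006,-0.0026,0.03,0,0,0.7,0.06],[0,0,0.036,0,0,0,0.06],[0,0,0.036,0,0,0,0.06],[0,0,0.036,0,0,0,0.06],[0,0,0.034,0,0,0,0.06],[0,0,0.024,0,0,0,0.06],[0,0,0.014,0,0,0,0.06],[0,0,0.010,0,0,0,0.06]]'
python3 -m handwheel '[[0,0,0.003,0,0,0,0.06],[0,0,0.002,0,0,0,0.06],[0,0,0,0,0,0,0.06]]'
python3 - <<'E'
from h import *
i,d,W=wristworld(); cv2.imwrite("pics/w2.png",i)
E
```

```text
time: 3.32
tool_pos: [587.8, 143.4, 28.1]
tcp_rot: [-179.8, 0.1, 78.0]
ft_force: [-0.6, 0.4, -0.6]
finger_gap: 59.6
grip_force: 0.0
time: 3.57
tool_pos: [590.3, 143.8, 26.8]
tcp_rot: [179.9, -0.0, 77.9]
ft_force: [0.1, -0.5, -0.1]
finger_gap: 60.2
grip_force: 0.0
```

View pics/w2.png

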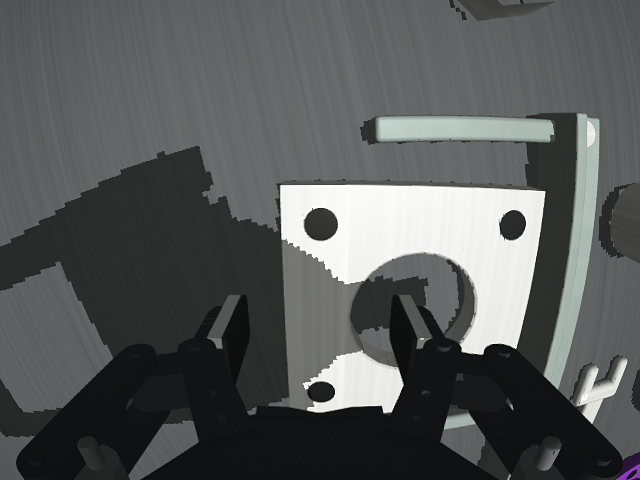

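The right finger stands in the bore at (405,330) and the left one clear of the robot-side edge at (235,330). I'll close on the ring, nearly at bench level.

```bash
python3 -m handwheel '[[0,0,0.002,0,0,0,0.06],[0,0,0,0,0,0,0.04],[0,0,0,0,0,0,0.02],[0,0,0,0,0,0,0.02],[0,0,0,0,0,0,0.02],[0,0,0,0,0,0,0.02],[0,0,0,0,0,0,0.02],[0,0,0,0,0,0,0.02]]' 50
```

```text
time: 4.28
tool_pos: [589.4, 143.8, 24.2]
tcp_rot: [180.0, -0.0, 77.9]
ft_force: [-2.6, -0.6, 4.4]
finger_gap: 25.9
grip_force: 46.9
```

```bash
python3 -m handwheel '[[0,-0.008,0,0,0,0,0.02],[0,-0.014,0,0,0,0,0.02],[0,-0.018,0,0,0,0,0.02],[0,-0.02,0,0,0,0,0.02],[0,-0.02,0,0,0,0,0.02],[0,-0.02,0,0,0,0,0.02],[0,-0.02,0,0,0,0,0.02],[0,-0.02,0,0,0,0,0.02]]'
python3 -m handwheel '[[0,-0.02,0,0,0,0,0.02],[0,-0.02,0,0,0,0,0.02],[0,-0.018,0,0,0,0,0.02],[0,-0.012,0,0,0,0,0.02],[0,-0.008,0,0,0,-2,0.02],[0,0,0,0,0,-1.9,0.02],[0,0,0,0,0,0,0.02]]'
python3 - <<'E'
from h import *
i,d,W=wristworld(); cv2.imwrite("pics/w3.png",i)
for o in wmeas(i,W,d): print(*o)
i,d=r.snapshot("top")
for o in flanges("top",i,d): print(*o)
E
```

```text
time: 4.95
tool_pos: [452.7, 173.3, 24.3]
tcp_rot: [179.8, -0.1, 77.8]
ft_force: [4.8, -0.2, 1.8]
finger_gap: 26.0
grip_force: 48.3
time: 5.53
tool_pos: [375.7, 189.8, 24.2]
tcp_rot: [180.0, -0.0, 82.0]
ft_force: [-5.2, -2.0, 13.6]
finger_gap: 25.7
grip_force: 51.3
F 33600 [416.2 185. ] [107.1 110.7] 81.69 z 15.3 bore (array([381.8, 228.7]), array([12.9, 13. ]))
393 [827.2  18.8] [105.1  45.6] 89.98 18.5
974 [597.1   1.9] [105.6 106.9] 1.95 13.2
359 [419.5 148.3] [45.3 96.5] 83.38 12.9
```

View pics/w3.png

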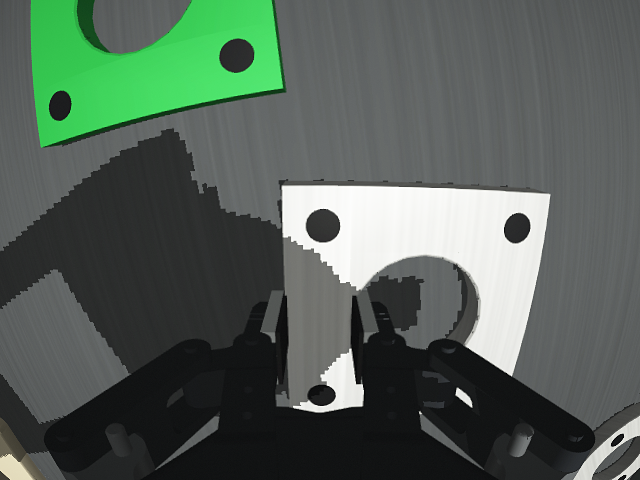

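The square is gripped cleanly: both fingers stand on the ring at columns 275 and 365, and its edges are now parallel to the fence. Parked here, it leaves room for the round flange to cross. Next I'll release it and go to the round one.

```bash
python3 -m handwheel '[[0,0,0,0,0,0,0.06],[0,0,0,0,0,0,0.06],[0,0,0,0,0,0,0.06],[0,0,0,0,0,0,0.06],[0,0,-0.01,0,0,0,0.06],[0,0,-0.025,0,0,0,0.06],[0,0,-0.035,0,0,0,0.06],[0,0,0,0,0,0,0.06]]'
python3 -m handwheel '[[-0.0219,0.029,0,0,0,0,0.06],[-0.0219,0.029,0,0,0,0,0.06],[-0.0219,0.029,0,0,0,0,0.06],[-0.0219,0.029,0,0,0,0,0.06],[-0.0219,0.029,0,0,0,0,0.06],[-0.0219,0.029,0,0,0,0,0.06],[-0.0219,0.0288,0,0,0,0,0.06],[0,0,0,0,0,0,0.06]]'
python3 - <<'E'
from h import *
i,d,W=wristworld(); cv2.imwrite("pics/w4.png",i); print(r.sense()["tool_pos"],r.sense()["tcp_rot"])
for o in wmeas(i,W,d): print(*o)
i,d=r.snapshot("top")
for o in flanges("top",i,d): print(*o)
E
```

```text
time: 6.3
tool_pos: [379.6, 190.8, 100.0]
tcp_rot: [179.6, -0.2, 81.8]
ft_force: [1.0, 0.5, 1.6]
finger_gap: 60.2
grip_force: 0.0
time: 6.97
tool_pos: [558.6, 4.0, 94.3]
tcp_rot: [179.8, 0.1, 81.6]
ft_force: [0.4, 0.7, 0.2]
finger_gap: 59.8
grip_force: 0.0
[556.59657283   6.06920067  93.92641237] [1.79939757e+02 2.04917249e-02 8.15577084e+01]Traceback (most recent call last):
  File "<stdin>", line 3, in <module>
  File "h.py", line 43, in wmeas
    c=max(H,key=cv2.contourArea)[:,0]; e=cv2.fitEllipse(W[c[:,1],c[:,0],:2].astype(np.float32)); b=(np.round(e[0],1),np.round(e[1],1))
                                         ~~~~~~~~~~~~~~^^^^^^^^^^^^^^^^^^^^^^^^^^^^^^^^^^^^^^^^
cv2.error: OpenCV(4.12.0) /io/opencv/modules/imgproc/src/shapedescr.cpp:361: error: (-201:Incorrect size of input array) There should be at least 5 points to fit the ellipse in function 'fitEllipseNoDirect'
```

View pics/w4.png

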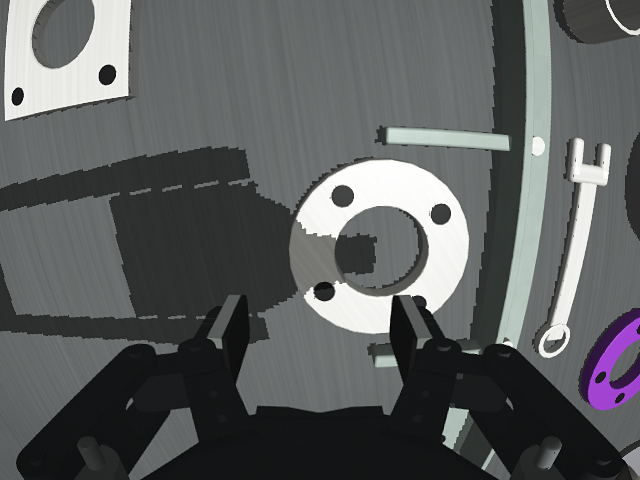

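The round flange, centred near (380,247), stands clear of the right bay's strips. I'll fit its bore and the strips from this view.

```bash
sed -i 's/if H:/H=[c for c in H if len(c)>40]\n        if H:/' h.py; python3 - <<'E'
from h import *
p,R=pose(); i,d,W=wristworld(); print(p)
for o in wmeas(i,W,d): print(*o)
# bottom-flanges' true circle: outer contour points away from fence
E
```

```text
[556.59657283   6.06920067  93.92641237]
F 9844 [414.1 175.1] [ 93.9 112.3] 81.71 z 15.2 bore (array([449.3, 138. ]), array([13.2, 13.7]))
F 2054 [642.4  65.1] [10.  76.4] 81.56 z 17.1 bore None
F 15514 [594.6   4.5] [108.8 106.2] 14.12 z 15.2 bore (array([576.4,  40. ]), array([12.7, 12.8]))
fence 4207 [681.6  40.7] [214.8   8.1] 81.87
fence 344 [757.5 136. ] [13.  37.3] 44.42
```

```bash
python3 -m handwheel '[[0.0034,-0.0027,0.01,0,0,0,0.06],[0,0,0.02,0,0,0,0.06],[0,0,0.02,0,0,0,0.06],[0,0,0.012,0,0,0,0.06],[0,0,0.006,0,0,0,0.06],[0,0,0.0017,0,0,0,0.06],[0,0,0,0,0,0,0.06]]'
python3 -m handwheel '[[0,0,0,0,0,0,0.06],[0,0,0,0,0,0,0.04],[0,0,0,0,0,0,0.02],[0,0,0,0,0,0,0.02],[0,0,0,0,0,0,0.02],[0,0,0,0,0,0,0.02],[0,0,0,0,0,0,0.02],[0,0,0,0,0,0,0.02]]' 50
python3 - <<'E'
from h import *
p,R=pose(); print(p,R[:,0]); i,d,W=wristworld()
for o in wmeas(i,W,d): print(*o)
E
```

```text
time: 7.65
tool_pos: [552.1, 13.0, 23.5]
tcp_rot: [-180.0, 0.0, 81.8]
ft_force: [-0.6, -0.4, 0.4]
finger_gap: 59.7
grip_force: 0.0
time: 8.32
tool_pos: [553.7, 12.3, 25.4]
tcp_rot: [179.9, -0.0, 81.7]
ft_force: [-2.4, -0.0, 9.0]
finger_gap: 26.2
grip_force: 45.8
[553.67760919  12.26536429  25.36304513] [1.44071827e-01 9.89567192e-01 2.84658879e-04]
F 5859 [443.1 150.5] [54.4 49. ] 80.02 z 15.2 bore (array([449.3, 138. ]), array([13.1, 14.4]))
F 3668 [642.2  64.9] [10.  76.3] 81.65 z 17.1 bore None
F 22830 [591.8  11.7] [109.   94.3] 7.54 z 15.2 bore (array([573.3,  40.5]), array([13. , 13.1]))
fence 6359 [680.9  39.6] [194.9  10.2] 81.18
```

```bash
python3 -m handwheel '[[0,-0.01,0,0,0,0,0.02],[0,-0.015,0,0,0,0,0.02],[0,-0.015,0,0,0,0,0.02],[0,-0.015,0,0,0,0,0.02],[0,-0.01,0,0,0,0,0.02],[0,0,0,0,0,0,0.02]]'
python3 -m handwheel '[[0.01,0,0,0,0,0,0.02],[0.019,0,0,0,0,0,0.02],[0.019,0,0,0,0,0,0.02],[0.019,0,0,0,0,0,0.02],[0.019,0,0,0,0,0,0.02],[0.019,0,0,0,0,0,0.02],[0.019,0,0,0,0,0,0.02],[0.015,0,0,0,0,0,0.02]]'
python3 -m handwheel '[[0,0,0,0,0,0,0.02],[0,0,0,0,0,0,0.02]]'
python3 - <<'E'
from h import *
p,R=pose(); print(p,R[:,0]); i,d,W=wristworld()
for o in wmeas(i,W,d): print(*o)
i,d=r.snapshot("top")
for o in flanges("top",i,d): print(*o)
E
```

```text
time: 8.87
tool_pos: [488.6, 21.8, 25.4]
tcp_rot: [179.8, -0.0, 81.7]
ft_force: [-4.6, 0.3, 10.0]
finger_gap: 26.4
grip_force: 48.0
time: 9.53
tool_pos: [509.8, 159.7, 25.4]
tcp_rot: [179.8, 0.0, 81.7]
ft_force: [-1.1, -8.4, 11.1]
finger_gap: 26.0
grip_force: 52.3
time: 9.7
tool_pos: [510.0, 161.2, 25.5]
tcp_rot: [179.8, -0.2, 81.8]
ft_force: [-0.2, 5.2, 6.4]
finger_gap: 26.0
grip_force: 55.4
[509.96085799 161.2165762   25.47110388] [0.14262579 0.98977308 0.00267033]
F 27955 [415.  183.1] [111.  111.6] 81.56 z 15.2 bore (array([415.9, 183.5]), array([56. , 56.7]))
F 23231 [549.2 162.1] [109.  97.] 8.44 z 15.2 bore (array([528.8, 191.3]), array([12.9, 13. ]))
fence 1192 [682.6  47.1] [104.8   9.5] 82.19
376 [826.9  18.6] [ 45.6 104.8] 0.61 19.1
```

```bash
python3 -m handwheel '[[0,0.01,0,0,0,0,0.02],[0,0.016,0,0,0,0,0.02],[0,0.016,0,0,0,0,0.02],[0,0.016,0,0,0,0,0.02],[0,0.014,0,0,0,0,0.02],[0,0.008,0,0,0,0,0.02],[0,0,0,0,0,0,0.02]]'
python3 -m handwheel '[[0,0.002,0,0,0,0,0.02],[0,0.002,0,0,0,0,0.02],[0,0,0,0,0,0,0.02]]'
python3 -m handwheel '[[0,0.002,0,0,0,0,0.02],[0,0,0,0,0,0,0.02]]'
```

```text
time: 10.38
tool_pos: [589.4, 147.9, 25.3]
tcp_rot: [179.9, -0.1, 81.7]
ft_force: [1.0, -0.2, 6.6]
finger_gap: 25.6
grip_force: 54.7
time: 10.63
tool_pos: [591.1, 147.7, 25.3]
tcp_rot: [-179.9, -0.0, 81.7]
ft_force: [-9.2, 1.4, 14.1]
finger_gap: 25.8
grip_force: 55.5
time: 10.8
tool_pos: [593.0, 147.5, 25.3]
tcp_rot: [-179.9, -0.0, 81.7]
ft_force: [-9.0, 0.4, 15.6]
finger_gap: 25.3
grip_force: 55.5
```

```bash
python3 -m handwheel '[[0,0.002,0,0,0,0,0.02],[0,0,0,0,0,0,0.02]]'
python3 -m handwheel '[[0,0.001,0,0,0,0,0.02],[0,0,0,0,0,0,0.02]]'
python3 -m handwheel '[[0,0.001,0,0,0,0,0.02],[0,0,0,0,0,0,0.02]]'
```

```text
time: 10.97
tool_pos: [595.0, 147.2, 25.3]
tcp_rot: [-179.9, -0.0, 81.7]
ft_force: [-9.3, 1.8, 15.0]
finger_gap: 25.7
grip_force: 55.5
time: 11.13
tool_pos: [595.7, 147.1, 25.3]
tcp_rot: [-179.9, -0.0, 81.7]
ft_force: [-11.0, 1.4, 16.2]
finger_gap: 25.8
grip_force: 55.6
time: 11.3
tool_pos: [596.7, 147.0, 25.3]
tcp_rot: [-179.9, -0.0, 81.7]
ft_force: [-10.3, 0.8, 15.5]
finger_gap: 26.0
grip_force: 55.6
```

```bash
python3 -m handwheel '[[0,0.001,0,0,0,0,0.02],[0,0,0,0,0,0,0.02]]' | grep -E "tool_pos|ft"
python3 -m handwheel '[[0,0.001,0,0,0,0,0.02],[0,0,0,0,0,0,0.02]]'| grep -E "tool_pos|ft"
python3 - <<'E'
from h import *
i,d,W=wristworld(); cv2.imwrite("pics/w5.png",i)
for o in wmeas(i,W,d): print(*o)
E
```

```text
tool_pos: [597.7, 146.9, 25.3]
ft_force: [-10.3, 1.9, 15.5]
tool_pos: [597.8, 146.8, 25.2]
ft_force: [-14.8, 1.3, 19.1]
F 4490 [663.1 207.6] [10.  76.5] 81.77 z 17.0 bore None
F 9100 [437.2 180.1] [111.9  71.2] 80.21 z 15.1 bore (array([460.8, 216.9]), array([13.4, 14.4]))
F 23414 [637.8 148.2] [111.3  96.3] 8.25 z 15.2 bore (array([616.4, 177. ]), array([12.8, 13.1]))
fence 4242 [697.6 153.3] [113.2   8.7] 81.48
fence 335 [750.7 143.4] [ 7.1 30.3] 13.35
fence 397 [583.2 150.9] [13.7 23.5] 28.26
```

View pics/w5.png

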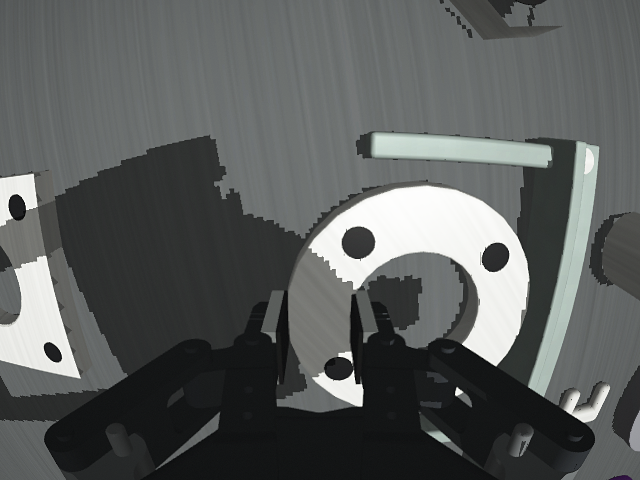

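The round flange's far edge, at about (530,290), is at the fence in this view, and the force is starting to rise. I'll press a little more, then release and measure.

```bash
python3 -m handwheel '[[0,0.001,0,0,0,0,0.02],[0,0,0,0,0,0,0.02]]' | grep -E "tool_pos|ft"
python3 -m handwheel '[[0,0.001,0,0,0,0,0.02],[0,0,0,0,0,0,0.02]]'| grep -E "tool_pos|ft"
python3 -m handwheel '[[0,0,0,0,0,0,0.06],[0,0,0,0,0,0,0.06],[0,0,0,0,0,0,0.06],[0,0,0,0,0,0,0.06],[0,0,-0.02,0,0,0,0.06],[0,0,-0.03,0,0,0,0.06],[0,0,-0.03,0,0,0,0.06],[0,0,-0.03,0,0,0,0.06]]'
python3 -m handwheel '[[0,-0.02,-0.03,0,0,0,0.06],[0,-0.03,-0.03,0,0,0,0.06],[0,-0.03,-0.03,0,0,0,0.06],[-0.02,0,0,0,0,0,0.06],[-0.02,0,0,0,0,0,0.06],[0,0,0,0,0,0,0.06],[0,0,0,0,0,0,0.06]]'
python3 - <<'E'
from h import *
i,d,W=wristworld(); cv2.imwrite("pics/w6.png",i)
for o in wmeas(i,W,d): print(*o)
E
```

```text
tool_pos: [598.0, 146.8, 25.2]
ft_force: [-18.2, 2.0, 22.9]
tool_pos: [598.1, 146.9, 25.2]
ft_force: [-24.2, 2.3, 28.0]
time: 12.68
tool_pos: [600.9, 145.5, 134.3]
tcp_rot: [-179.9, 0.0, 81.7]
ft_force: [0.7, -0.0, 0.9]
finger_gap: 59.6
grip_force: 0.0
time: 13.27
tool_pos: [517.4, 116.9, 222.8]
tcp_rot: [180.0, -0.0, 81.6]
ft_force: [0.4, -0.2, -0.6]
finger_gap: 60.2
grip_force: 0.0
F 9814 [415.5 183.5] [110.1 111.3] 81.71 z 15.2 bore (array([415.8, 183.2]), array([55.9, 57.1]))
F 6749 [637.2 141.5] [108.7 108.5] 48.26 z 15.2 bore (array([637.5, 141.5]), array([56.7, 57. ]))
fence 1892 [686.6  75.4] [271.2   8.1] 81.65
```

View pics/w6.png

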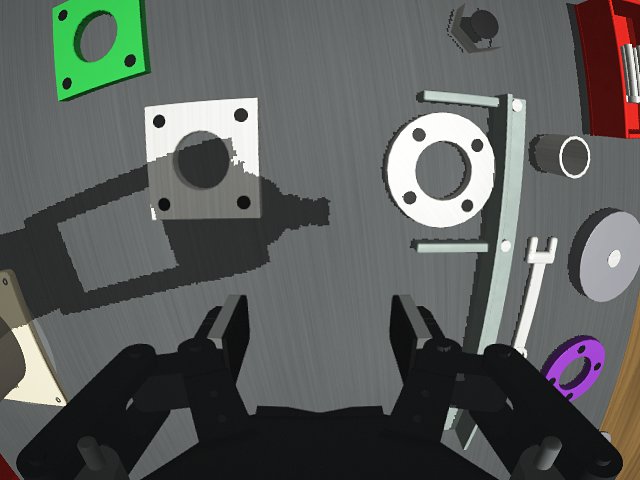

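The round flange, bore at (442,170), lies against the fence in the left bay: fx is about -55 and it is off by 3 mm along the fence. The square is ready at (203,160). I'll go back to it.

```bash
python3 -m handwheel '[[0.0102,-0.0303,0,0,0,0,0.06],[0.0102,-0.0303,0,0,0,0,0.06],[0.0102,-0.0303,0,0,0,0,0.06],[0.0102,-0.0303,0,0,0,0,0.06],[0.0101,-0.0305,0,0,0,0,0.06],[0,0,0,0,0,0,0.06],[0,0,0,0,0,0,0.06]]'
python3 -m handwheel '[[0,0,0.03,0,0,0,0.06],[0,0,0.03,0,0,0,0.06],[0,0,0.03,0,0,0,0.06],[0,0,0.03,0,0,0,0.06],[0,0,0.018,0,0,0,0.06],[0,0,0,0,0,0,0.06],[0,0,0,0,0,0,0.06]]'
python3 - <<'E'
from h import *
p,R=pose(); i,d,W=wristworld(); print(p,R[:,0])
for o in wmeas(i,W,d): print(*o)
E
```

```text
time: 13.9
tool_pos: [373.7, 190.9, 222.4]
tcp_rot: [180.0, -0.0, 81.9]
ft_force: [0.7, -0.2, -0.1]
finger_gap: 60.3
grip_force: 0.0
time: 14.48
tool_pos: [374.2, 189.2, 83.7]
tcp_rot: [-179.8, 0.1, 81.7]
ft_force: [0.1, 0.1, 1.1]
finger_gap: 60.2
grip_force: 0.0
[374.22608364 189.23250217  83.71567445] [ 0.1442424   0.98954126 -0.00148855]
F 23297 [416. 183.] [111.2 111.1] 81.76 z 15.3 bore (array([381.7, 228.7]), array([12.7, 12.8]))
F 1998 [601.8 133.2] [ 36.4 100.6] 14.26 z 15.2 bore None
```

```bash
python3 -m handwheel '[[0,0,0.02,0,0,0,0.06],[0,0,0.02,0,0,0,0.06],[0,0,0.012,0,0,0,0.06],[0,0,0.006,0,0,0,0.06],[0,0,0.0012,0,0,0,0.06],[0,0,0,0,0,0,0.06],[0,0,0,0,0,0,0.06]]'
python3 -m handwheel '[[0,0,0,0,0,0,0.04],[0,0,0,0,0,0,0.02],[0,0,0,0,0,0,0.02],[0,0,0,0,0,0,0.02],[0,0,0,0,0,0,0.02],[0,0,0,0,0,0,0.02],[0,0,0,0,0,0,0.02]]' 50
python3 -m handwheel '[[-0.01,0,0,0,0,0,0.02],[-0.021,0,0,0,0,0,0.02],[-0.022,0,0,0,0,0,0.02],[-0.022,0,0,0,0,0,0.02],[-0.022,0,0,0,0,0,0.02],[-0.022,0,0,0,0,0,0.02],[-0.022,0,0,0,0,0,0.02],[-0.016,0,0,0,0,0,0.02]]'
python3 -m handwheel '[[0,0,0,0,0,0,0.02],[0,0.01,0,0,0,0,0.02],[0,0.018,0,0,0,0,0.02],[0,0.02,0,0,0,0,0.02],[0,0.02,0,0,0,0,0.02],[0,0.02,0,0,0,0,0.02],[0,0.012,0,0,0,0,0.02],[0,0,0,0,0,0,0.02]]'
python3 - <<'E'
from h import *
p,R=pose(); i,d,W=wristworld(); print(p,R[:,0])
for o in wmeas(i,W,d): print(*o)
E
```

```text
time: 15.12
tool_pos: [375.8, 190.2, 26.8]
tcp_rot: [179.9, -0.1, 81.7]
ft_force: [0.3, 0.3, 0.5]
finger_gap: 59.8
grip_force: 0.0
time: 15.7
tool_pos: [375.0, 190.0, 26.5]
tcp_rot: [180.0, -0.0, 81.7]
ft_force: [-4.1, -0.5, 10.8]
finger_gap: 25.6
grip_force: 46.0
time: 16.37
tool_pos: [353.0, 33.8, 26.6]
tcp_rot: [179.8, -0.1, 81.7]
ft_force: [1.6, 7.4, 4.6]
finger_gap: 25.2
grip_force: 55.6
time: 17.03
tool_pos: [453.5, 19.6, 26.4]
tcp_rot: [179.9, -0.0, 81.7]
ft_force: [5.9, -1.5, 6.0]
finger_gap: 25.3
grip_force: 54.0
[453.53714028  19.60126048  26.43464079] [1.43987559e-01 9.89579481e-01 1.85409587e-04]
F 3554 [604.6 118.8] [33.2 64. ] 23.39 z 15.2 bore (array([602. , 120.4]), array([13.4, 14.2]))
F 33148 [494.5  14.5] [108.6 111.1] 82.41 z 15.2 bore (array([459.6,  58.4]), array([12.9, 13.1]))
```

```bash
python3 -m handwheel '[[0,0.01,0,0,0,0,0.02],[0,0.018,0,0,0,0,0.02],[0,0.02,0,0,0,0,0.02],[0,0.02,0,0,0,0,0.02],[0,0.02,0,0,0,0,0.02],[0,0.016,0,0,0,0,0.02],[0,0.009,0,0,0,0,0.02],[0,0,0,0,0,0,0.02]]'
python3 -m handwheel '[[0,0.002,0,0,0,0,0.02],[0,0.002,0,0,0,0,0.02],[0,0.002,0,0,0,0,0.02],[0,0,0,0,0,0,0.02]]'| grep -E "tool_pos|ft"
python3 -m handwheel '[[0,0.002,0,0,0,0,0.02],[0,0,0,0,0,0,0.02]]'| grep -E "tool_pos|ft"
python3 -m handwheel '[[0,0.002,0,0,0,0,0.02],[0,0,0,0,0,0,0.02]]'| grep -E "tool_pos|ft"
python3 - <<'E'
from h import *
p,R=pose(); i,d,W=wristworld(); print(p,R[:,0])
for o in wmeas(i,W,d): print(*o)
E
```

```text
time: 17.75
tool_pos: [564.0, 3.7, 26.4]
tcp_rot: [179.9, -0.0, 81.7]
ft_force: [1.0, -0.3, 5.1]
finger_gap: 25.3
grip_force: 54.2
tool_pos: [567.0, 3.3, 26.4]
ft_force: [-10.7, 1.5, 17.6]
tool_pos: [568.9, 3.1, 26.3]
ft_force: [-11.5, 0.9, 17.2]
tool_pos: [570.9, 2.8, 26.4]
ft_force: [-10.7, 1.7, 17.9]
[570.88985696   2.80227101  26.40025317] [1.43328418e-01 9.89675181e-01 1.40692920e-05]
F 13030 [638.1 106.6] [ 39.5 105.5] 89.89 z 15.3 bore (array([658.9, 105.7]), array([13. , 13.9]))
F 4170 [642.4  65.1] [ 9.4 76.3] 81.71 z 17.2 bore None
F 33261 [611.6  -2.2] [108.2 111.4] 82.49 z 15.3 bore (array([576.5,  41.7]), array([12.9, 13. ]))
fence 6693 [680.8  35.9] [177.1   9.1] 81.76
fence 398 [556.3   7. ] [13.6 22.8] 29.94
```

```bash
for k in 1; do python3 -m handwheel '[[0,0.002,0,0,0,0,0.02],[0,0.001,0,0,0,0,0.02],[0,0,0,0,0,0,0.02]]'| grep -E "tool_pos|ft"
python3 -m handwheel '[[0,0.001,0,0,0,0,0.02],[0,0,0,0,0,0,0.02]]'| grep -E "tool_pos|ft"
python3 -m handwheel '[[0,0.001,0,0,0,0,0.02],[0,0,0,0,0,0,0.02]]'| grep -E "tool_pos|ft"
python3 -m handwheel '[[0,0.001,0,0,0,0,0.02],[0,0,0,0,0,0,0.02]]'| grep -E "tool_pos|ft"; done
```

```text
tool_pos: [573.8, 2.4, 26.4]
ft_force: [-12.3, 1.7, 18.1]
tool_pos: [574.6, 2.3, 26.4]
ft_force: [-12.5, 2.0, 18.6]
tool_pos: [575.6, 2.1, 26.4]
ft_force: [-12.8, 2.4, 18.1]
tool_pos: [576.3, 2.0, 26.4]
ft_force: [-15.2, 1.5, 19.9]
```

```bash
python3 -m handwheel '[[0,0.001,0,0,0,0,0.02],[0,0,0,0,0,0,0.02]]'| grep -E "tool_pos|ft"
python3 -m handwheel '[[0,0.001,0,0,0,0,0.02],[0,0,0,0,0,0,0.02]]'| grep -E "tool_pos|ft"
python3 -m handwheel '[[0,0,0,0,0,0,0.06],[0,0,0,0,0,0,0.06],[0,0,0,0,0,0,0.06],[0,0,0,0,0,0,0.06],[0,0,-0.02,0,0,0,0.06],[0,0,-0.03,0,0,0,0.06],[0,0,-0.03,0,0,0,0.06],[0,0,-0.03,0,0,0,0.06]]'
python3 -m handwheel '[[-0.02,-0.02,-0.03,0,0,0,0.06],[-0.02,-0.02,-0.03,0,0,0,0.06],[-0.02,0,-0.03,0,0,0,0.06],[-0.02,0,0,0,0,0,0.06],[0,0,0,0,0,0,0.06],[0,0,0,0,0,0,0.06]]'
python3 - <<'E'
from h import *
i,d,W=wristworld(); cv2.imwrite("pics/w7.png",i)
for o in wmeas(i,W,d): print(*o)
i,d=r.snapshot("top"); cv2.imwrite("pics/top9.png",i)
for o in flanges("top",i,d): print(*o)
E
```

```text
tool_pos: [576.4, 2.0, 26.3]
ft_force: [-19.0, 3.2, 26.1]
tool_pos: [576.5, 2.0, 26.3]
ft_force: [-23.1, 2.9, 28.8]
time: 20.22
tool_pos: [580.1, 1.2, 136.0]
tcp_rot: [-179.9, 0.0, 81.7]
ft_force: [1.2, 0.8, -0.2]
finger_gap: 59.9
grip_force: 0.0
time: 20.72
tool_pos: [529.5, -73.1, 225.7]
tcp_rot: [179.9, 0.0, 81.6]
ft_force: [-0.3, 0.9, -0.5]
finger_gap: 59.8
grip_force: 0.0
F 1932 [636.2 102.1] [30.4 97.2] 87.76 z 15.2 bore None
F 10524 [616.3  -4. ] [110.8 110.7] 82.26 z 15.3 bore (array([616.2,  -4. ]), array([56.3, 56.4]))
fence 1649 [677.2   9.7] [204.5   7.6] 81.84
383 [827.5  19.9] [ 44.4 102.9] 0.24 19.2
944 [639.4 140.5] [106.7 106.2] 21.26 13.0
740 [620.1  16.3] [ 66.5 109.1] 82.38 13.4
```

View pics/w7.png

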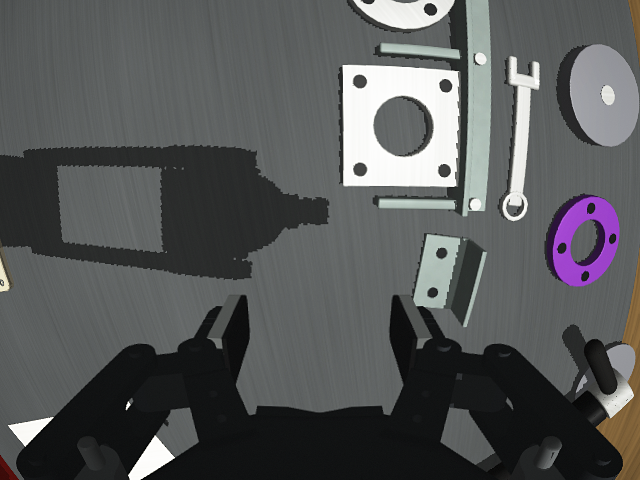

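View pics/top9.png

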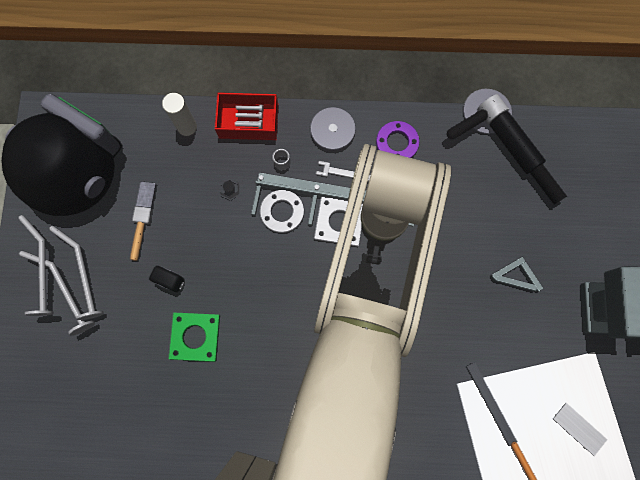

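In the wrist view the square, bore at (404,126), is flush with the fence and parallel to it in the right bay, fx about -55.4 and fy about -72. The top view shows the round in the left bay at (282,211) and the bystanders where they were.

```bash
python3 -c "
from bench import r
print(r.hand_in())"
```

```text
the job is handed in; nothing more can be done
None
```

I swapped the flanges and handed the job in: the round one is in the left bay and the square one in the right, both measured against the fence with the square about 0.5° off parallel, though the hand-in returned no verdict.

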